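# Change the sharpening stones for the finishing pass

### The job

Set up the honing station for the finishing pass: the grey coarse stone is still clamped in the stone holder, and the brown and the white stone lie in the wrong trays. Flip the red toggle clamp open, change the stones round so that the white stone lies in the holder and the grey and the brown stone each lie flat in the tray of their own colour (the white tray ends empty; use it or the bench to put a stone down on the way), and flip the clamp fully back over centre so that it holds the white stone against the end stop.

Things in the scene. Friction and masses are not known exactly. Their poses are not given: they have to be found in the camera images.
- grey_stone: Dark grey coarse sharpening stone, a plain block 110 mm long, 40 mm wide, 18 mm thick, 0.19 kg, loose. Origin at the centre of its underside; its y axis runs along its length, x across its width, z up. At the start it is clamped in the stone holder.
- brown_stone: Brown medium sharpening stone, a plain block 110 mm long, 40 mm wide, 18 mm thick, 0.19 kg, loose. Origin at the centre of its underside; its y axis runs along its length, x across its width, z up. At the start it lies in the grey tray.
- white_stone: Cream-white finishing sharpening stone, a plain block 110 mm long, 40 mm wide, 18 mm thick, 0.19 kg, loose. Origin at the centre of its underside; its y axis runs along its length, x across its width, z up. At the start it lies in the brown tray.
- grey_tray: Dark grey stone tray, the place of the grey stone; fixed to the bench. Shallow, open at the top, 136 mm long and 70 mm wide outside (plus small tabs at the ends) and 10 mm high; floor 5 mm above the bench; recess 126 x 60 mm, rim 5 mm above its floor. Origin on the bench under its centre; x along its length, y across, z up. 
- brown_tray: Reddish-brown stone tray, the place of the brown stone; fixed to the bench. Shallow, open at the top, 136 mm long and 70 mm wide outside (plus small tabs at the ends) and 10 mm high; floor 5 mm above the bench; recess 126 x 60 mm, rim 5 mm above its floor. Origin on the bench under its centre; x along its length, y across, z up. 
- white_tray: Cream-white stone tray, the place of the white stone; fixed to the bench. Shallow, open at the top, 136 mm long and 70 mm wide outside (plus small tabs at the ends) and 10 mm high; floor 5 mm above the bench; recess 126 x 60 mm, rim 5 mm above its floor. Origin on the bench under its centre; x along its length, y across, z up. Empty at the start, and at the end.
- stone_holder: Stone holder, a wooden board 325 x 92 x 18 mm fixed to the bench. A stone lies lengthways on its black rubber bed, underside at z = 20 mm. Origin on the bench under the centre of a clamped stone; x toward the wooden end stop (face at x = +55 mm, top z = 34 mm), z up. Low side rails, inner faces at y = +-28 mm, tops z = 25 mm. At the -x end a toggle clamp pushes the stone against the stop.
- clamp_pivot (a point): Pivot of the clamp's handle, at x = -193 mm, z = 30 mm of the holder; axis along the holder's y. The clamp's sprung rubber nose (z 22 to 38 mm) is at x = -55 mm shut and draws back to -79 mm open, so set a stone down centred near x = -10 mm; shutting the clamp pushes it home. Steel clamp frame from x = -91 to -219 mm, up to z = 42 mm.
- clamp_handle (a joint): Angle of the clamp's handle (rad): 0 = shut, at its stop just past dead centre (0.14); 1.35 = fully open. In the holder's frame it points from the pivot along (sin a, 0, cos a), a = 0.15 - angle: shut nearly upright, leaning a little to the stone; open lying back from the stone, 21 degrees above level. Moves with 1 to 2 N at the grip ; stays where left, but snaps shut past dead centre.
- clamp_grip (a point): Grip point in the middle of the handle's thickness, 75 mm from the pivot, on its red plastic grip (round, 17 mm thick, 28 to 94 mm from the pivot); moves with the handle. Pinch it from above, fingers closing along the holder's y, and lead it round the pivot.
Mind the look-alikes: they are no part of the job. Leave any purple look-alike of the grey_tray alone.

How it is judged (in metres and radians):
On the way, in this order (a step that is already met when the one before it is completed fails the run):
1. the clamp is opened while the grey stone still lies in the holder (value of joint clamp_handle above 0.8 rad and distance between grey_stone and stone_holder below 0.045 m), for 0.1 s.
2. the grey stone is out of the holder (horizontal distance between grey_stone and stone_holder above 0.09 m), for 0.1 s.
3. the white stone lies in the holder's bed with the clamp still open (x of white_stone in the frame of stone_holder between -0.03 and 0.006 m and y of white_stone in the frame of stone_holder between -0.012 and 0.012 m and z of white_stone in the frame of stone_holder between 0.016 and 0.024 m and value of joint clamp_handle above 0.3 rad), for 0.1 s.
At the end, for the whole second after the job is handed in: White stone flat in the holder (12 mm of its middle line), home at the end stop (4 mm), clamp shut past dead centre (under 0.1 rad); grey and brown stone flat in the trays of their own colour, lengthways (12 mm of centre); all at rest (x of white_stone in the frame of stone_holder between -0.004 and 0.004 m and y of white_stone in the frame of stone_holder between -0.012 and 0.012 m and z of white_stone in the frame of stone_holder between 0.017 and 0.023 m and angle between each of white_stone, grey_stone, brown_stone's own z axis and vertical below 0.05 rad and angle between the y axis of white_stone and the x axis of stone_holder, either way round below 0.15 rad and value of joint clamp_handle below 0.1 rad and x of grey_stone in the frame of grey_tray between -0.012 and 0.012 m and y of grey_stone in the frame of grey_tray between -0.013 and 0.013 m and z of grey_stone in the frame of grey_tray between 0.002 and 0.008 m and angle between the y axis of grey_stone and the x axis of grey_tray, either way round below 0.3 rad and x of brown_stone in the frame of brown_tray between -0.012 and 0.012 m and y of brown_stone in the frame of brown_tray between -0.013 and 0.013 m and z of brown_stone in the frame of brown_tray between 0.002 and 0.008 m and angle between the y axis of brown_stone and the x axis of brown_tray, either way round below 0.3 rad and linear speed of each of grey_stone, brown_stone, white_stone below 0.02 m/s and velocity of joint clamp_handle between -0.1 and 0.1 rad/s); the robot touches nothing.
It also fails if it takes over 120 s, if anything falls off the work surface, if the arm or the gripper's body presses on something with over 40 N, if the wrist force passes 120 N, or if a joint passes its speed limit or range.

### The arm

A 6-joint arm with a two-finger parallel gripper is mounted at the origin on a cart in front of the work surface, level with it; the furniture and walls round the work are solid. World frame = base frame: x ahead of the robot, y to its left, z up, the work surface at z = 0. Lengths are in m, angles in degrees, forces in N, time in s.
With the tool pointing down it reaches from about 0.35 to 0.875 m from the base axis. Payload 15.5 kg.
Tool frame: the origin (TCP) lies midway between the tips of the shut fingers; the grasp point (between the pads) lies 19 mm behind it; z points along the fingers, y is the line along which they close (so a half turn about z gives the same grasp; the last joint's range is limited). The gripper opens to 85 mm and grips with 20 to 120 N. Pads are 22 mm wide; open, the fingers measure 114 mm over their backs; the gripper's body (76 mm by 85 mm) begins 54 mm behind the grasp point. The pads swing forward as they close: fully open they stand 13 mm farther back than shut.
Start: joints at [64.887, 28.281, 77.091, -0, 74.628, -5.472], TCP at [0.21, 0.589, 0.197] pointing down, gripper open.
Joint ranges: [-166.48, 166.48], [-47.26, 123.95], [12.59, 153.08], [-70.14, 250.14], [6.76, 159.57], [-176.63, 176.63]. Speed limits (degrees/s): [108.29, 108.29, 147.25, 172.46, 172.46, 172.46].

### API

Orientations are given as [roll, pitch, yaw] about the fixed x, y, z axes, in that order (R = Rz(yaw) Ry(pitch) Rx(roll)).
In Python, from workcell import manip, viewer gives the robot as it stands. The module is installed in compiled form; this text tells all that it offers.
- The arm moves only by the tool apply_moves, never from a script. Its argument "commands" is a list of rows, each a list of 5 numbers: the shift along the tool's x, y, z in cm, then the turn about the tool's z in degrees, then the finger opening in cm, from 0 to 8.54. A call has 1 to 20 rows; each row shifts and turns the commanded pose from where the row before left it, along the tool's axes as they then stand; what a row does not reach is not made up. A row lasts 1/8 s, in which the tool goes at most 62.5 mm and 10.7 degrees, less where a joint would pass 70% of its speed; a pose out of reach is approached as far as the arm can. A call with a gripper value outside its range is refused whole. The fingers move at their own pace and stop on an object; "squeeze" is the grip in N (left out, the last holds). Time passes only in rows, so rows that do not move let the fingers close. It gives the time, the measured TCP pose, the force, the opening and the grip force at its end, in the units of the state.
- manip.state(): the state, without advancing time (a new reading comes with each control period).
- viewer.snapshot(name): name is "scene" or "side" or "wrist"; returns (picture, depth): 400x640x3 uint8, red, green, blue; 400x640 float32, m along the optical axis (not along the pixel's ray), 0 where there is no reading.
- viewer.camera_info(name): a dict with "fovy" (degrees; the focal length in pixels is half the picture's height over the tangent of half this angle, whatever the lens; pixels are square), "cx", "cy" (the principal point, pixels), "dist" ([k1, k2, p1, p2, k3] as OpenCV has them; the pictures are not rectified), "T" (4x4, takes a point from camera to world coordinates); the wrist camera has in their place "T_tool_cam" (4x4, takes a point from camera to tool coordinates, whose origin is the TCP and whose axes are the flange's). Camera axes: x right, y up, looking along -z (the intrinsics and any distortion apply to the point x, -y, -z); pixel columns grow to the right and rows downward; lengths in m; the calibration is good to about 2 mm. A picture is of the moment at which its call begins: read the wrist's pose just before it. camera_info takes no time and is no camera call.
- manip.finish_job(): hands the job in; it is judged then, once.
The state is a dict: "t": time; "joints": joint angles; "qvel": joint speeds; "joint_efforts": joint torques, N m; "eef_pos": TCP position; "tcp_rot": TCP orientation; "force": force on the tool from outside, world axes, zero at the start; "moment": the same for the moment, N m; "width": finger opening in m; "grasp_force": force on a finger pad.
Only numpy, scipy, OpenCV 4.12 (cv2) and the standard library are available. Lean on these libraries where they do the work, as an engineer would, in place of code of your own. Each camera call takes 0.05 s, during which the arm holds its last target. There are 200 camera calls.

## Working session

There is one attempt and no reset: what is moved stays moved. The work goes in short steps, Python scripts to look and compute and a tool call to move; the robot and the scene stay as the last step left them, time stands still between calls to the robot, and variables do not carry over. Pictures are saved under pics/ and viewed, at most 14 in all, crops included, and the job is handed in when it is done.

Besides the shell and the picture viewer there is one more tool, called after "Call:" as name(argument=value, ...) on one line, values as JSON. apply_moves: Moves the arm, as the interface text tells. Its arguments: {"type":"object","properties":{"commands":{"type":"array","items":{"type":"array","items":{"type":"number"}}},"squeeze":{"type":"number"}},"required":["commands"]}

```bash
mkdir -p pics
cat > h.py <<'E'
import numpy as np, cv2
from workcell import manip, viewer
from scipy.spatial.transform import Rotation as R
def snap(name, save=None):
    s=manip.state(); p,d=viewer.snapshot(name)
    if save: cv2.imwrite('pics/'+save+'.png', p[:,:,::-1])
    np.savez('/tmp/'+name+'.npz',p=p,d=d,T=camT(name,s))
    return p,d,camT(name,s)
def camT(name,s):
    i=viewer.camera_info(name)
    if 'T' in i: return np.array(i['T'])
    M=np.eye(4); M[:3,3]=s['eef_pos']; M[:3,:3]=R.from_euler('xyz',s['tcp_rot'],degrees=True).as_matrix()
    return M@np.array(i['T_tool_cam'])
def K(name):
    i=viewer.camera_info(name); f=200/np.tan(np.radians(i['fovy']/2))
    return np.array([[f,0,i['cx']],[0,f,i['cy']],[0,0,1]]),np.array(i['dist'],float)
def cloud(name,d,T):
    k,dist=K(name); v,u=np.mgrid[0:400,0:640]
    n=cv2.undistortPoints(np.stack([u,v],-1).reshape(-1,1,2).astype(np.float64),k,dist).reshape(400,640,2)
    P=np.stack([n[...,0]*d,-n[...,1]*d,-d],-1)
    W=P@T[:3,:3].T+T[:3,3]; W[d==0]=np.nan
    return W
def proj(name,pts,T):
    k,dist=K(name); c=(np.atleast_2d(pts)-T[:3,3])@T[:3,:3]
    c=c*[1,-1,-1]
    return cv2.projectPoints(c,np.zeros(3),np.zeros(3),k,dist)[0].reshape(-1,2)
E
python3 - <<'E'
from h import *
print(manip.state())
for n in ('scene','side'):
    p,d,T=snap(n,n+'0'); print(n,T.round(3).tolist(),viewer.camera_info(n)['fovy'])
print(viewer.camera_info('wrist'))
E
```

```text
{'t': 0.0, 'joints': array([ 6.48875970e+01,  2.83154158e+01,  7.71282497e+01, -5.06146890e-04,
        7.46287037e+01, -5.47137863e+00]), 'qvel': array([-0.09459838,  0.0250304 , -0.00466869, -0.04094035, -0.0649172 ,
        0.01340344]), 'joint_efforts': array([-3.96538917e-04, -8.82138062e+01, -3.83872461e+01, -3.77971071e-05,
        9.69175017e-03,  2.48348465e-05]), 'eef_pos': array([0.20989817, 0.58825986, 0.1967879 ]), 'tcp_rot': array([-1.79927914e+02, -6.41465238e-03,  1.60359106e+02]), 'force': array([-0.10263485,  0.51009069,  0.36524839]), 'moment': array([0.01102105, 0.01563552, 0.00934765]), 'grasp_force': 0.0, 'width': 0.08537110773808436}
scene [[0.764, 0.337, -0.55, -0.145], [-0.646, 0.413, -0.643, -0.74], [0.01, 0.846, 0.533, 0.706], [0.0, 0.0, 0.0, 1.0]] 43.21866107952072
side [[0.827, 0.195, -0.527, 0.036], [-0.561, 0.327, -0.76, -0.644], [0.024, 0.925, 0.38, 0.405], [0.0, 0.0, 0.0, 1.0]] 55.004619297102145
{'fovy': 58.10431931594549, 'cx': 319.1478659103236, 'cy': 197.7202163380567, 'dist': array([-0.02950268,  0.        ,  0.        ,  0.        ,  0.        ]), 'T_tool_cam': array([[ 8.89025852e-04,  9.65845872e-01,  2.59115728e-01,
         6.47573577e-02],
       [ 9.99999014e-01, -5.77066859e-04, -1.27999691e-03,
         1.58398193e-04],
       [-1.08675264e-03,  2.59116611e-01, -9.65845433e-01,
        -1.75259904e-01],
       [ 0.00000000e+00,  0.00000000e+00,  0.00000000e+00,
         1.00000000e+00]])}
```

View pics/scene0.png

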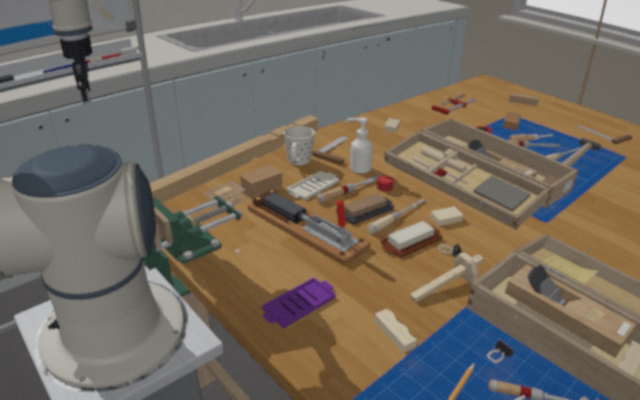

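View pics/side0.png

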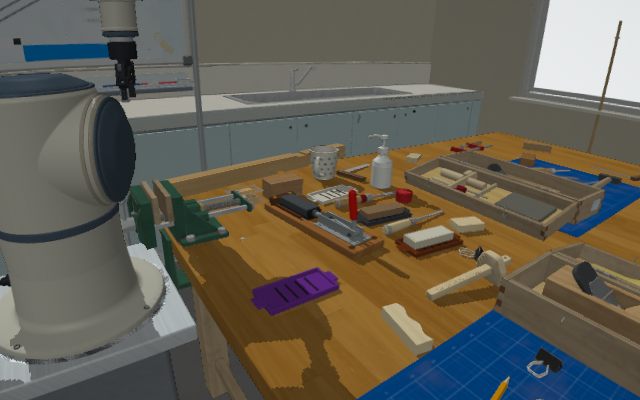

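The scene shows the holder running from (262,200) to (360,245), with the grey stone at (283,207) and the red handle at (341,212). The brown stone in the dark grey tray is at (368,208), and the white stone in the reddish-brown tray is at (411,236). The empty cream tray is at (315,184). The purple tray at (300,300) is the look-alike and stays untouched.

Run:
```python
from h import *
z=np.load('/tmp/scene.npz'); W=cloud('scene',z['d'],z['T'])
for n,(u,v) in dict(grey=(283,207),handletop=(341,203),handlelow=(341,222),brown=(368,208),white=(411,236),wtray=(315,184),purple=(300,300),clampend=(352,243),holdfar=(256,200),cup=(298,145),bottle=(360,155),woodblk=(262,180),chisel=(345,190),chisel2=(395,218)).items():
    print(n,np.nanmedian(W[v-1:v+2,u-1:u+2].reshape(-1,3),0).round(3))
p=cv2.resize(z['p'][140:280,220:470,::-1],None,fx=3.2,fy=3.2,interpolation=cv2.INTER_CUBIC); cv2.imwrite('pics/c1.png',p)
```

```text
grey [0.481 0.087 0.037]
handletop [ 0.511 -0.081  0.118]
handlelow [ 0.508 -0.088  0.073]
brown [ 0.664 -0.025  0.015]
white [ 0.647 -0.18   0.022]
wtray [0.651 0.163 0.004]
purple [ 0.326 -0.167  0.006]
clampend [ 0.525 -0.11   0.02 ]
holdfar [0.451 0.162 0.032]
cup [0.683 0.275 0.072]
bottle [0.797 0.139 0.057]
woodblk [0.506 0.209 0.048]
chisel [0.681 0.075 0.014]
chisel2 [ 0.691 -0.094  0.01 ]
```

View pics/c1.png

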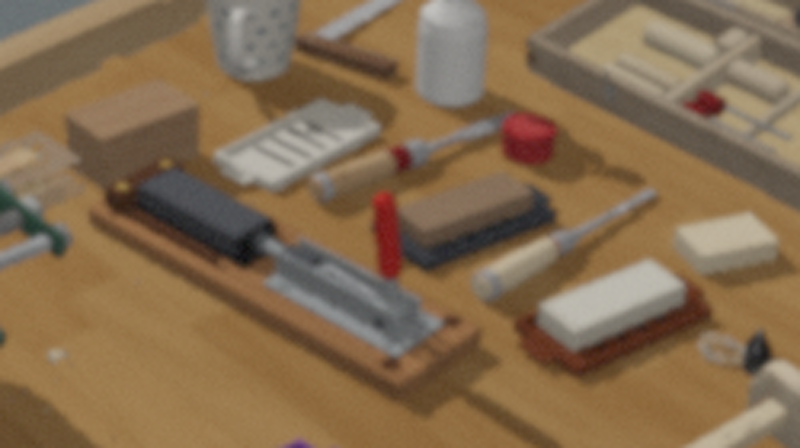

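Call:
apply_moves(commands=[[-2,-1.6,-0.7,0,8.5],[-3.9,-3.2,-0.7,0,8.5],[-3.9,-3.2,-0.7,0,8.5],[-3.9,-3.2,-0.7,0,8.5],[-3.9,-3.2,-0.7,0,8.5],[-3.9,-3.2,-0.7,0,8.5],[-3.9,-3.2,-0.7,0,8.5],[-3.9,-3.2,-0.7,0,8.5],[-3.9,-3.2,-0.7,0,8.5],[-3.9,-3.2,-0.7,0,8.5],[-3.9,-3.2,-0.7,0,8.5],[-3.9,-3.2,-0.7,0,8.5],[-3.9,-3.2,-0.7,0,8.5],[-3.9,-3.2,-0.7,0,8.5],[0,0,0,10,8.5],[0,0,0,10,8.5],[0,0,0,10,8.5],[0,0,0,10,8.5],[0,0,0,10,8.5],[0,0,0,10,8.5]])

```text
t: 2.6
eef_pos: [0.5604, 0.0038, 0.2955]
tcp_rot: [-180.0, 0.0, 100.0]
force: [0.1, -0.1, -0.2]
width: 0.0849
grasp_force: 0.0
```

Run:
```python
from h import *
s=manip.state(); print(s['t'],s['eef_pos'],s['tcp_rot'],s['qvel'].round(2),s['joints'].round(1))
p,d,T=snap('wrist','w1'); W=cloud('wrist',d,T); np.save('/tmp/W1.npy',W)
```

```text
2.6 [0.56043629 0.00377611 0.29553288] [-1.79984521e+02  6.70471777e-03  1.00000456e+02] [ 8.000e-02 -4.000e-02 -3.000e-02  6.000e-02  1.000e-02  7.954e+01] [ -5.7  18.3  77.8  -0.   83.9 -15.7]
```

View pics/w1.png

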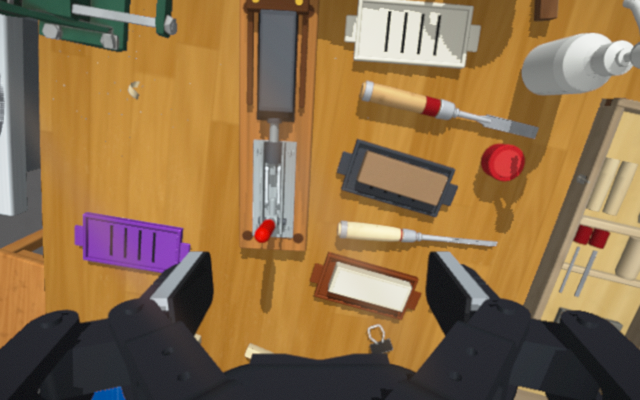

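The view shows the grey stone at (277,65) with the end stop above it, and the red handle at (265,232). The brown stone is at (402,180) in the dark grey tray, the white stone at (368,285) in the reddish-brown tray, and the empty white tray at (412,32). The purple look-alike at (132,240) is the wrong colour, so I leave it. Next I fit rectangles from colour and depth.

Run:
```python
from h import *
s=manip.state(); p,d,T=snap('wrist'); print(s['eef_pos'],s['tcp_rot'],s['qvel'].round(2)[-1])
W=cloud('wrist',d,T); hsv=cv2.cvtColor(p,cv2.COLOR_RGB2HSV).astype(int)
bench=W[150:200,180:225].reshape(-1,3); print('bench z',np.nanmedian(bench[:,2]))
Z=W[...,2]
def rect(name,box,zr,cond=None):
    u0,v0,u1,v1=box; m=np.zeros(Z.shape,bool); m[v0:v1,u0:u1]=1
    m&=(Z>zr[0])&(Z<zr[1])
    if cond is not None: m&=cond
    n,l,st,_=cv2.connectedComponentsWithStats(m.astype(np.uint8)); k=1+np.argmax(st[1:,4]); q=W[l==k]
    c,wh,a=cv2.minAreaRect((q[:,:2]*1000).astype(np.float32))
    if wh[0]<wh[1]: a+=90; wh=wh[::-1]
    a=(a+90)%180-90
    print(name,np.round(c,1),np.round(wh,1),round(a,1),'z',np.median(q[:,2]).round(4),len(q))
rect('grey',(235,0,320,150),(.03,.05))
rect('brown',(330,130,465,225),(.018,.03))
rect('white',(300,245,430,325),(.018,.03))
rect('gtray',(330,130,465,225),(.005,.03))
rect('btray',(300,245,430,325),(.005,.03))
rect('wtray',(340,0,485,80),(.003,.03))
rect('board',(225,0,330,260),(.012,.1))
red=(hsv[...,1]>150)&((hsv[...,0]<6)|(hsv[...,0]>172))
m=red.copy(); m[:, :240]=0; m[:,290:]=0; m[:210]=0; m[260:]=0
q=W[m]; q=q[q[:,2]>.03]; print('handle',len(q),np.nanmin(q,0).round(3),np.nanmax(q,0).round(3),np.nanmean(q[q[:,2]>np.nanmax(q[:,2])-.006],0).round(4))
# grey stone edges profile
```

```text
[0.5604605  0.00382054 0.29552699] [-1.79983233e+02  6.80098010e-03  9.94534710e+01] -15.96
bench z -0.001320887103281182
grey [497.6  86.8] [165.5  70.4] -80.7 z 0.0367 4841
brown [671.3  -7.3] [109.1  40.3] -7.7 z 0.0214 2598
white [ 663.3 -168. ] [109.4  41.1] -7.7 z 0.0214 2067
gtray [668.9 -10.9] [161.3  70.6] -6.7 z 0.0205 4289
btray [ 660.2 -173.3] [161.1  71. ] -7.3 z 0.0203 3663
wtray [645.7 166.5] [163.   70.1] 6.7 z 0.0045 6672
board [502.3  19.8] [311.4  92.6] -83.2 z 0.0194 18155
handle 302 [ 0.507 -0.082  0.067] [ 0.523 -0.068  0.123] [ 0.5143 -0.0746  0.1201]
```

Call:
apply_moves(commands=[[-2.5,-2,-3,1,8.5],[-2.5,-2.1,-3,1.1,8.5],[-2.4,-2.1,-2.5,1.1,8.5],[0,0,0,0,8.5],[0,0,0,0,8.5],[0,0,0,0,8.5]])

```text
t: 3.45
eef_pos: [0.5119, -0.0778, 0.3795]
tcp_rot: [-179.9, -0.0, 97.3]
force: [0.4, -0.6, 0.3]
width: 0.085
grasp_force: 0.0
```

```bash
cat >> h.py <<'E'
def rect(W,name,m):
    n,l,st,_=cv2.connectedComponentsWithStats(m.astype(np.uint8)); k=1+np.argmax(st[1:,4]); q=W[l==k]
    c,wh,a=cv2.minAreaRect((q[:,:2]*1000).astype(np.float32))
    if wh[0]<wh[1]: a+=90; wh=wh[::-1]
    a=(a+90)%180-90
    print(name,np.round(c,1),np.round(wh,1),round(a,1),'z',np.median(q[:,2]).round(4),len(q))
E
python3 - <<'E'
from h import *
s=manip.state(); p,d,T=snap('wrist','w2'); print(s['eef_pos'],s['tcp_rot'],s['qvel'].round(2)[-1])
W=cloud('wrist',d,T); hsv=cv2.cvtColor(p,cv2.COLOR_RGB2HSV).astype(int)
np.savez('/tmp/w2.npz',p=p,W=W)
E
```

```text
[ 0.51188162 -0.0778456   0.37947771] [-1.79917060e+02 -3.98943498e-02  9.72777131e+01] 0.39
```

View pics/w2.png

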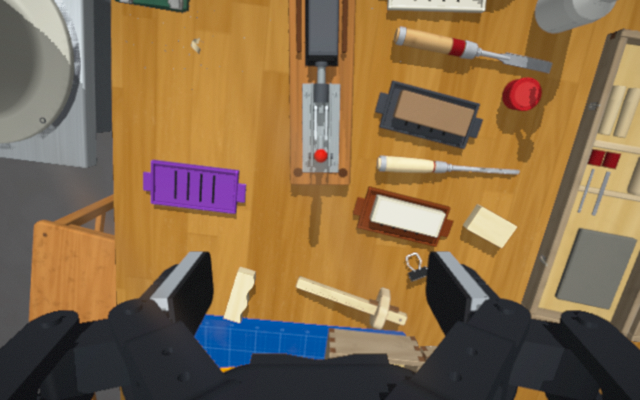

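I moved up by mistake, because tool z points down, but this wide, settled view is useful. It shows the handle tip at (320,156), the brown stone at (435,113), the white stone at (408,215) and the grey stone at (322,30). I measure from here.

```bash
cat > m2.py <<'E'
from h import *
z=np.load('/tmp/w2.npz'); p=z['p'];W=z['W'];Z=W[...,2]; hsv=cv2.cvtColor(p,cv2.COLOR_RGB2HSV).astype(int)
def box(u0,v0,u1,v1):
    m=np.zeros(Z.shape,bool); m[v0:v1,u0:u1]=1; return m
print('bench',np.nanmedian(Z[100:150,230:280]))
rect(W,'grey',box(295,0,350,70)&(Z>.03)&(hsv[...,2]<110))
B=box(370,75,490,150); rect(W,'brown',B&(Z>.018)); rect(W,'gtray',B&(Z>.004))
B=box(345,180,460,250); rect(W,'white',B&(Z>.018)); rect(W,'btray',B&(Z>.004))
bm=box(280,0,362,190)&(Z>.01)&(Z<.06); rect(W,'board',bm)
# board edge lines
L=[];Rr=[]
for v in range(5,175):
    c=np.where(bm[v])[0]; L.append(W[v,c[0],:2]);Rr.append(W[v,c[-1],:2])
for q in (L,Rr):
    q=np.array(q); vx,vy,x,y=cv2.fitLine((q*1000).astype(np.float32),cv2.DIST_HUBER,0,.01,.01).ravel(); print('edge',x.round(1),y.round(1),np.degrees(np.arctan2(vy,vx)).round(2))
red=(hsv[...,1]>150)&((hsv[...,0]<6)|(hsv[...,0]>172))&box(300,140,345,175)
q=W[red]; q=q[q[:,2]>.1]; print('handle',len(q),q.mean(0).round(4),q[:,2].max())
# grey stone near edge along the middle column
for v in range(50,75): print(v,W[v,322].round(4),p[v,322]) if v%2==0 else 0
E
python3 m2.py
```

```text
bench -0.00136061661965714
grey [498.5  73.8] [86.4 39.1] -83.0 z 0.037 1861
brown [671.3  -7.9] [111.6  40.6] -7.3 z 0.0216 2117
gtray [668.6 -10.9] [163.1  69.3] -6.3 z 0.0204 3810
white [ 663.1 -167.5] [109.4  40.7] -7.5 z 0.0214 1709
btray [ 660.1 -173.1] [161.4  70.8] -7.1 z 0.0201 3090
board [505.6  -6.5] [258.7  92.3] -83.1 z 0.0185 11527
edge 459.7 -3.7 -83.08
edge 549.0 8.0 -82.86
handle 123 [ 0.5133 -0.0754  0.1199] 0.1241037653270789
50 [0.4989 0.0545 0.0373] [ 96 100 105]
52 [0.4992 0.0523 0.0348] [87 92 98]
54 [0.4996 0.0495 0.037 ] [77 81 87]
56 [0.4999 0.0471 0.0358] [34 35 37]
58 [0.5002 0.0444 0.0373] [32 29 32]
60 [0.5006 0.0419 0.0373] [35 38 39]
62 [0.5009 0.0394 0.037 ] [83 88 93]
64 [0.5012 0.0368 0.0371] [82 86 93]
66 [0.5016 0.0342 0.037 ] [91 96 98]
68 [0.5019 0.0319 0.034 ] [130 137 139]
70 [0.5022 0.0293 0.0341] [159 168 170]
72 [0.5026 0.0267 0.0348] [161 170 171]
74 [0.5029 0.024  0.0363] [160 168 168]
```

Call:
apply_moves(commands=[[0,0.2,4,0.3,5],[0,0,6,0,5],[0,0,6,0,5],[0,0,6,0,5],[0,0,5,0,5],[0,0,2.5,0,5],[0,0,0,0,5],[0,0,0,0,5]], squeeze=30)

```text
t: 4.5
eef_pos: [0.5146, -0.0781, 0.0862]
tcp_rot: [180.0, 0.0, 96.9]
force: [0.2, -0.6, 0.4]
width: 0.05
grasp_force: 0.0
```

Run:
```python
from h import *
s=manip.state(); print(s['eef_pos'],s['tcp_rot'],s['width'])
p,d,T=snap('side'); c=p[100:320,180:460,::-1]; cv2.imwrite('pics/c2.png',cv2.resize(c,None,fx=2.6,fy=2.6,interpolation=cv2.INTER_CUBIC))
```

```text
[ 0.51464893 -0.07805055  0.08619337] [1.79950606e+02 1.90279615e-02 9.69021055e+01] 0.05002677813683213
```

View pics/c2.png

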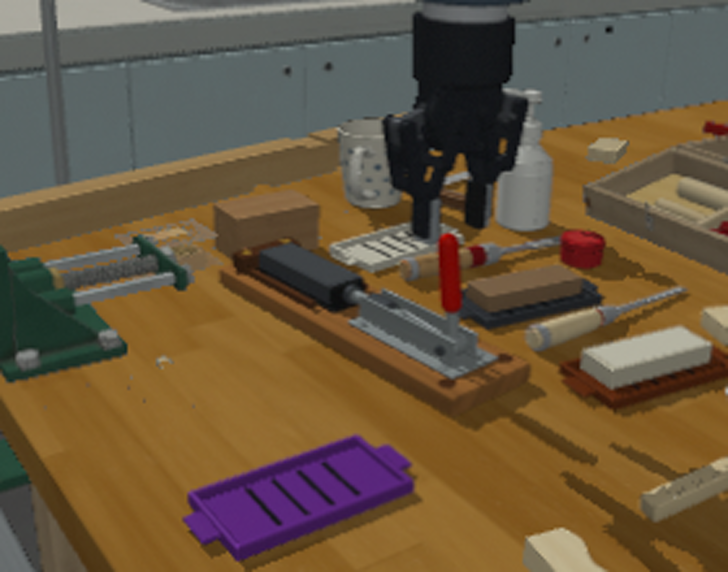

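The gripper stands above or behind the handle at crop (450,270), with its finger tips at (430,235) and (475,225). That does not fit straddling, so I check with projections.

Run:
```python
from h import *
s=manip.state(); print(s['eef_pos'])
for n in('side','scene'):
    p,d,T=snap(n); W=cloud(n,d,T)
    print(n,proj(n,[s['eef_pos'],[.5137,-.0777,.12],[.5137,-.0777,.05]],T).round(0).tolist())
    hsv=cv2.cvtColor(p,cv2.COLOR_RGB2HSV).astype(int); red=(hsv[...,1]>170)&((hsv[...,0]<6)|(hsv[...,0]>172))
    red[:, :330]=0; red[:,370:]=0
    if n=='side': red[:185]=0
    q=W[red]; v,u=np.where(red); print(u.mean(),v.min(),v.max(),np.nanmedian(q,0).round(3),np.nanmin(q,0).round(3),np.nanmax(q,0).round(3))
p=cv2.imread('pics/x.png') if 0 else p
cv2.imwrite('pics/c3.png',cv2.resize(p[100:270,230:430,::-1],None,fx=3.2,fy=3.2,interpolation=cv2.INTER_CUBIC))
```

```text
[ 0.51484335 -0.07818453  0.08649362]
side [[352.0, 206.0], [352.0, 191.0], [350.0, 222.0]]
353.91701244813277 190 219 [ 0.51  -0.086  0.089] [ 0.492 -0.095  0.005] [0.692 0.082 0.13 ]
scene [[341.0, 214.0], [341.0, 201.0], [339.0, 228.0]]
340.7664233576642 187 225 [ 0.508 -0.085  0.094] [ 0.503 -0.093  0.021] [0.681 0.081 0.122]
```

View pics/c3.png

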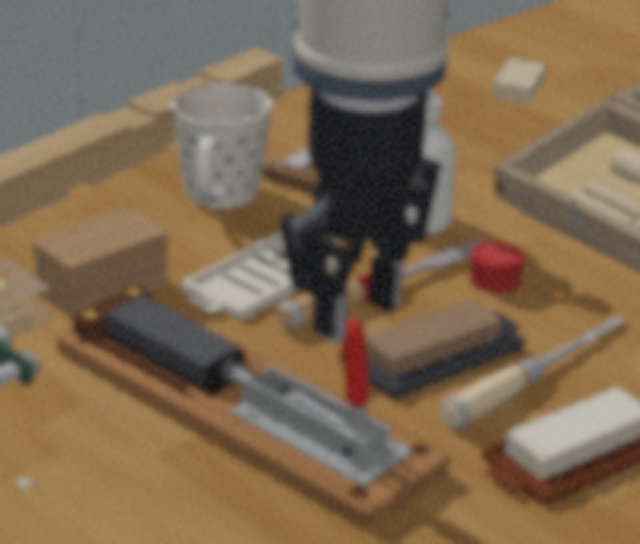

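Run:
```python
from h import *
z=np.load('/tmp/scene.npz'); W=cloud('scene',z['d'],z['T'])
for u,v in [(334,202),(333,198),(334,195),(350,193),(351,188),(345,170),(341,203),(341,215),(332,180)]: print(u,v,W[v,u].round(3),z['p'][v,u])
z=np.load('/tmp/side.npz'); W=cloud('side',z['d'],z['T'])
for u,v in [(345,186),(345,180),(364,182),(363,176),(352,195),(352,210),(360,120)]: print(u,v,W[v,u].round(3),z['p'][v,u])
```

```text
334 202 [ 0.482 -0.09   0.137] [64 64 69]
333 198 [ 0.48  -0.089  0.147] [41 38 45]
334 195 [ 0.482 -0.089  0.154] [57 59 60]
350 193 [ 0.541 -0.077  0.131] [27 31 31]
351 188 [ 0.54  -0.081  0.146] [21 24 24]
345 170 [ 0.501 -0.098  0.211] [25 30 32]
341 203 [ 0.512 -0.081  0.118] [141  36  33]
341 215 [ 0.508 -0.086  0.091] [128  30  28]
332 180 [ 0.488 -0.074  0.181] [77 77 73]
345 186 [ 0.484 -0.09   0.141] [51 54 56]
345 180 [ 0.482 -0.091  0.154] [43 45 47]
364 182 [ 0.54  -0.081  0.136] [19 19 19]
363 176 [ 0.541 -0.077  0.148] [17 18 17]
352 195 [ 0.509 -0.083  0.115] [118  10   4]
352 210 [ 0.508 -0.087  0.082] [116  10   7]
360 120 [nan nan nan] [21 24 26]
```

Run:
```python
from h import *
s=manip.state(); p,d,T=snap('wrist','w3'); W=cloud('wrist',d,T)
M=R.from_euler('xyz',s['tcp_rot'],degrees=True).as_matrix(); t=(W-s['eef_pos'])@M
print(s['eef_pos'],s['joints'])
f=(np.abs(t[...,1])<.06)&(t[...,2]>-.08)&(np.abs(t[...,0])<.03)&(W[...,2]>.05)
for sg in(-1,1):
    q=t[f&(sg*t[...,1]>.012)]; print(len(q),np.nanmax(q,0).round(4) if len(q) else 0,np.nanmin(q,0).round(4) if len(q) else 0)
hsv=cv2.cvtColor(p,cv2.COLOR_RGB2HSV).astype(int); red=(hsv[...,1]>170)&((hsv[...,0]<6)|(hsv[...,0]>172)); red[:,:270]=0; red[:,370:]=0
v,u=np.where(red); print(u.min(),u.max(),v.min(),v.max()); q=W[red]; print(np.nanmin(q,0),np.nanmax(q,0)); print('bench',np.nanmedian(W[200:260,100:180],(0,1)))
cv2.imwrite('pics/w3.png',p[:,:,::-1])
```

```text
[ 0.51481338 -0.07826059  0.0865511 ] [-1.52156260e+01  2.82183712e+01  9.90798923e+01 -6.21719601e-04
  5.25813952e+01 -2.20935945e+01]
2867 [ 0.0138 -0.0236 -0.0348] [-0.012  -0.0521 -0.08  ]
2831 [ 0.0138  0.0486 -0.0346] [-0.0115  0.0254 -0.08  ]
297 333 216 269
[ 0.50564849 -0.0836274   0.07031069] [ 0.52151431 -0.06779896  0.12324061]
bench [ 0.38135831 -0.12557106 -0.00099223]
```

View pics/w3.png

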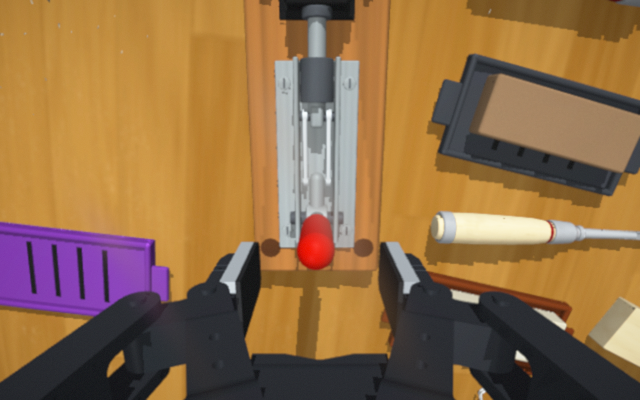

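The wrist view shows the handle tip at (315,250) level with the finger tips at (250,245) and (390,245). Both cameras put the real tips about 35 mm behind the reported TCP. I check this at the other finger opening.

```bash
cat >> h.py <<'E'
def tips():
    s=manip.state(); p,d,T=snap('wrist'); W=cloud('wrist',d,T)
    M=R.from_euler('xyz',s['tcp_rot'],degrees=True).as_matrix(); t=(W-s['eef_pos'])@M
    hsv=cv2.cvtColor(p,cv2.COLOR_RGB2HSV).astype(int)
    f=(np.abs(t[...,1])<.065)&(t[...,2]>-.09)&(t[...,2]<.01)&(np.abs(t[...,0])<.016)&(hsv[...,1]<90)
    print('eef',s['eef_pos'].round(4),'w',s['width'])
    for sg in(-1,1):
        q=t[f&(sg*t[...,1]>.003)]; q=q[np.isfinite(q).all(1)]
        print('tip z',np.percentile(q[:,2],[95,99,99.9]).round(4),'inner y',np.percentile(sg*q[:,1],1).round(4))
E
python3 - <<'E'
from h import *
z=np.load('/tmp/w2.npz'); W=z['W']; e=np.array([.51188,-.07785,.37948]); M=R.from_euler('xyz',[-179.917,-.04,97.278],degrees=True).as_matrix(); t=(W-e)@M
f=(np.abs(t[...,1])<.065)&(t[...,2]>-.12)&(np.abs(t[...,0])<.03)
for sg in(-1,1):
    q=t[f&(sg*t[...,1]>.02)]; q=q[np.isfinite(q).all(1)]; print(len(q),q.max(0).round(4),q.min(0).round(4))
tips()
E
```

```text
17811 [ 0.0293 -0.02    0.3839] [-0.0299 -0.065  -0.12  ]
17006 [0.0294 0.065  0.3838] [-0.03  0.02 -0.12]
eef [ 0.5147 -0.0783  0.0864] w 0.050101397893454296
tip z [-0.0465 -0.0414 -0.0398] inner y 0.0237
tip z [-0.0472 -0.0411 -0.0189] inner y 0.0256
```

Call:
apply_moves(commands=[[0,0,1.5,0,5],[0,0,1.5,0,5],[0,0,0,0,5],[0,0,0,0,5]])

```text
t: 5.25
eef_pos: [0.5139, -0.0781, 0.0552]
tcp_rot: [-180.0, -0.0, 96.9]
force: [-0.1, -0.5, 0.5]
width: 0.0499
grasp_force: 0.0
```

Run:
```python
from h import *
tips()
p,d,T=snap('side'); cv2.imwrite('pics/c4.png',cv2.resize(p[130:270,280:420,::-1],None,fx=4,fy=4,interpolation=cv2.INTER_CUBIC))
```

```text
eef [ 0.5139 -0.0781  0.0552] w 0.04991761398264566
tip z [-0.0463 -0.0411 -0.0385] inner y 0.0237
tip z [-0.0462 -0.0404 -0.0109] inner y 0.0256
```

View pics/c4.png

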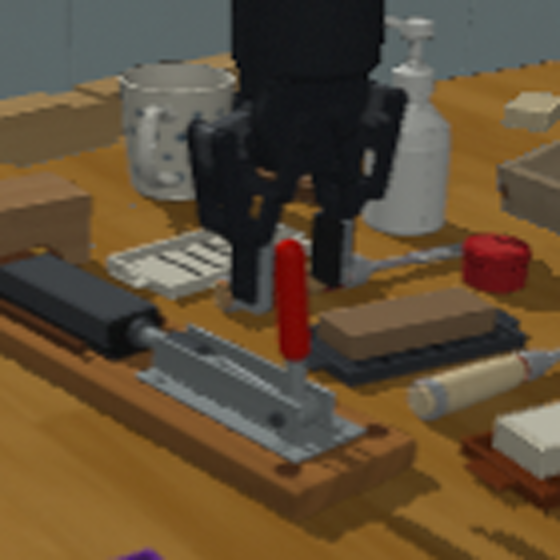

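The finger tips at crop (255,305) and (335,285) now straddle the grip, about half-way down it. I go down a little more and pinch.

Call:
apply_moves(commands=[[0,0,0.5,0,5],[0,0,0,0,1.2],[0,0,0,0,1.2],[0,0,0,0,1.2],[0,0,0,0,1.2],[0,0,0,0,1.2]], squeeze=30)

```text
t: 6.1
eef_pos: [0.5132, -0.0782, 0.0504]
tcp_rot: [-179.9, -0.0, 96.9]
force: [-5.1, -1.7, 5.1]
width: 0.0161
grasp_force: 29.1
```

Run:
```python
from h import *
tips(); s=manip.state(); print(s['width'],s['grasp_force'],s['force'])
z=np.load('/tmp/wrist.npz')
# arc rows
a0=.15
H=np.array([.4919,.1028])
g=lambda th:np.array([-.193+.075*np.sin(.15-th),.03+.075*np.cos(.15-th)])
ths=np.linspace(0,1.3,14)
for a,b in zip(ths[:-1],ths[1:]): print(((g(b)-g(a))*100).round(2))
```

```text
eef [ 0.5132 -0.0782  0.0504] w 0.01611793596028423
tip z [-0.0442  0.0096  0.01  ] inner y 0.007
tip z [-0.044   0.0094  0.0099] inner y 0.0091
0.01596610641836499 29.150115251541138 [-5.59461566 -1.63065997  4.49578186]
[-0.75  0.07]
[-0.75  0.  ]
[-0.75 -0.07]
[-0.73 -0.15]
[-0.72 -0.22]
[-0.69 -0.29]
[-0.66 -0.36]
[-0.62 -0.42]
[-0.57 -0.48]
[-0.52 -0.54]
[-0.47 -0.59]
[-0.41 -0.63]
[-0.34 -0.67]
```

Call:
apply_moves(commands=[[-0.75,-0.05,-0.05,0,1.2],[-0.75,0,0,0,1.2],[-0.75,0,0.05,0,1.2],[-0.75,0,0.15,0,1.2],[-0.7,0,0.2,0,1.2],[-0.7,0,0.3,0,1.2],[-0.65,0,0.35,0,1.2],[0,0,0,0,1.2]])

```text
t: 7.15
eef_pos: [0.5192, -0.1289, 0.0401]
tcp_rot: [-180.0, -0.0, 96.8]
force: [-5.0, -0.6, 1.8]
width: 0.0161
grasp_force: 29.3
```

Call:
apply_moves(commands=[[-0.6,0,0.4,0,1.2],[-0.55,0,0.5,0,1.2],[-0.5,0,0.55,0,1.2],[-0.45,0,0.6,0,1.2],[-0.4,0,0.65,0,1.2],[-0.3,0,0.6,0,1.2],[0,0,0,0,1.2],[0,0,0,0,1.2]])

```text
t: 8.15
eef_pos: [0.5225, -0.1564, 0.0074]
tcp_rot: [-180.0, 0.0, 96.9]
force: [-7.1, -2.7, 0.7]
width: 0.0162
grasp_force: 30.3
```

Run:
```python
from h import *
s=manip.state(); print(s['eef_pos'],s['width'],s['grasp_force'],s['force'])
p,d,T=snap('side'); cv2.imwrite('pics/c5.png',cv2.resize(p[130:290,280:460,::-1],None,fx=3.2,fy=3.2,interpolation=cv2.INTER_CUBIC))
```

```text
[ 0.5225301  -0.15641578  0.00737517] 0.016184106129368808 30.3391170501709 [-7.0502208  -2.65845676  0.65420108]
```

View pics/c5.png

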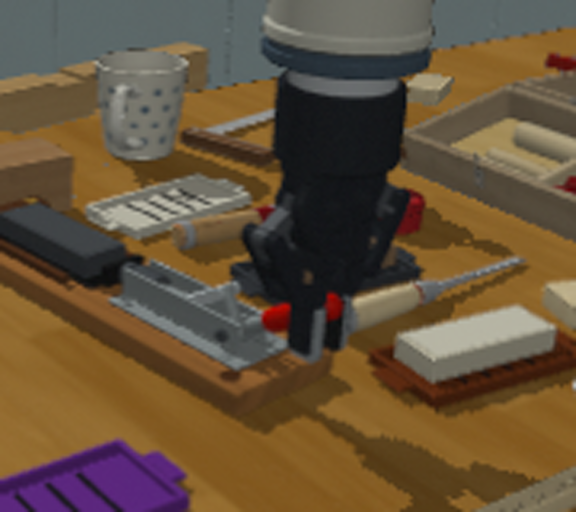

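The handle is at crop (300,315), nearly level, so the clamp is open. The grey stone is still in place. I release and move to the grey stone.

Call:
apply_moves(commands=[[0,0,0,0,5],[0,0,0,0,5],[0,0,-3,0,5],[0,0,-5,0,6],[1,0,-4,0,6],[5,0.1,0,0,6],[5,0.1,0,0,6],[5,0.1,0,0,6],[5,0.1,0,0,6],[3,0,0,0,6],[0,0,0,0,6],[0,0,0,0,6],[0,0,0,0,6]])

```text
t: 9.82
eef_pos: [0.4985, 0.0818, 0.1274]
tcp_rot: [180.0, 0.0, 96.8]
force: [0.5, -0.3, 0.5]
width: 0.0598
grasp_force: 0.0
```

```bash
cat > m3.py <<'E'
from h import *
s=manip.state(); print(s['t'],s['eef_pos'],s['tcp_rot'],s['width']); p,d,T=snap('wrist','w4'); W=cloud('wrist',d,T); Z=W[...,2]
np.savez('/tmp/w4.npz',p=p,W=W)
hsv=cv2.cvtColor(p,cv2.COLOR_RGB2HSV).astype(int)
m=(np.hypot(W[...,0]-.495,W[...,1]-.1)<.085)&(Z>.031)&(Z<.045)&(hsv[...,1]<80); rect(W,'grey',m)
m=(np.hypot(W[...,0]-.646,W[...,1]-.166)<.1)&(Z>.003)&(Z<.03); rect(W,'wtray',m)
z=np.load('/tmp/w4.npz')
E
python3 m3.py
```

```text
9.825 [0.49848587 0.0818001  0.12739984] [1.79987267e+02 8.09484652e-03 9.67986529e+01] 0.05979701366747475
grey [494.4 102.8] [110.   39.8] -83.3 z 0.0368 7711
wtray [645.8 166.4] [162.7  70.5] 6.3 z 0.0042 14166
```

View pics/w4.png

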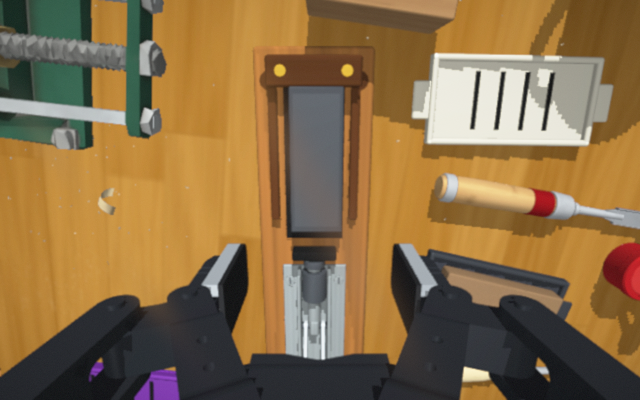

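The view shows the grey stone at (315,160) in the bed, and the nose drawn back at (315,255), so the clamp is open. The white tray is at (515,100). I need the tips' offset more precisely.

Run:
```python
from h import *
z=np.load('/tmp/w4.npz'); W=z['W']; p=z['p']; e=np.array([0.49848587,0.0818001,0.12739984]); M=R.from_euler('xyz',[180,0,96.8],degrees=True).as_matrix(); t=(W-e)@M
for u in (225,235,241): print(u,[(v,*(t[v,u]*1000).round(0).astype(int)) for v in range(238,300,5)])
for u in (400,408): print(u,[(v,*(t[v,u]*1000).round(0).astype(int)) for v in range(238,300,5)])
f=(t[...,2]<.0)&(t[...,2]>-.1)&(np.abs(t[...,1])<.07)&(np.abs(t[...,0])<.03)
ff=f.astype(np.uint8); fe=cv2.erode(ff,np.ones((3,3)))>0
for m in (f,fe): print((np.sort(t[m][:,2])[-8:]*1000).round(1), t[m][np.argsort(t[m][:,2])[-3:]].round(3).tolist())
```

```text
225 [(238, np.int64(-54), np.int64(-84), np.int64(129)), (243, np.int64(-59), np.int64(-85), np.int64(129)), (248, np.int64(11), np.int64(-35), np.int64(-47)), (253, np.int64(11), np.int64(-34), np.int64(-52)), (258, np.int64(11), np.int64(-33), np.int64(-56)), (263, np.int64(11), np.int64(-32), np.int64(-60)), (268, np.int64(11), np.int64(-31), np.int64(-64)), (273, np.int64(11), np.int64(-30), np.int64(-67)), (278, np.int64(11), np.int64(-29), np.int64(-71)), (283, np.int64(10), np.int64(-29), np.int64(-72)), (288, np.int64(8), np.int64(-29), np.int64(-72)), (293, np.int64(6), np.int64(-29), np.int64(-72)), (298, np.int64(5), np.int64(-29), np.int64(-73))]
235 [(238, np.int64(-53), np.int64(-75), np.int64(128)), (243, np.int64(-58), np.int64(-75), np.int64(128)), (248, np.int64(11), np.int64(-31), np.int64(-47)), (253, np.int64(11), np.int64(-30), np.int64(-52)), (258, np.int64(11), np.int64(-29), np.int64(-56)), (263, np.int64(10), np.int64(-29), np.int64(-58)), (268, np.int64(8), np.int64(-29), np.int64(-58)), (273, np.int64(6), np.int64(-29), np.int64(-58)), (278, np.int64(5), n
[... 1864 characters left out ...]
 np.int64(11), np.int64(32), np.int64(-59)), (268, np.int64(10), np.int64(31), np.int64(-63)), (273, np.int64(10), np.int64(31), np.int64(-65)), (278, np.int64(8), np.int64(31), np.int64(-66)), (283, np.int64(6), np.int64(31), np.int64(-66)), (288, np.int64(5), np.int64(31), np.int64(-66)), (293, np.int64(3), np.int64(31), np.int64(-67)), (298, np.int64(1), np.int64(31), np.int64(-67))]
[-37.8 -37.7 -37.7 -37.7 -37.4 -37.3 -37.3 -36.9] [[-0.006, 0.031, -0.037], [-0.006, -0.029, -0.037], [0.001, 0.031, -0.037]]
[-39.6 -39.6 -39.5 -39.5 -39.3 -39.1 -38.6 -38.5] [[0.003, -0.029, -0.039], [-0.005, 0.031, -0.039], [0.002, 0.031, -0.038]]<stdin>:4: RuntimeWarning: invalid value encountered in cast
```

Call:
apply_moves(commands=[[2.1,-0.15,4,0,6],[0,0,5,0,6],[0,0,3.2,0,6],[0,0,1,0,6],[0,0,0,0,6],[0,0,0,0,3.5],[0,0,0,0,3.5],[0,0,0,0,3.5],[0,0,0,0,3.5]], squeeze=60)

```text
t: 11.0
eef_pos: [0.4951, 0.1032, -0.003]
tcp_rot: [179.9, 0.0, 96.9]
force: [-1.8, -1.6, 11.8]
width: 0.038
grasp_force: 59.0
```

Call:
apply_moves(commands=[[0,0,-1,0,3.5],[0,0,-3,0,3.5],[0,0,-4,0,3.5],[1.1,3.9,0,0,3.5],[1.1,3.9,0,0,3.5],[1.1,3.9,0,0,3.5],[1.2,4,0,0,3.5],[0,0,0,10,3.5],[0,0,0,10,3.5],[0,0,0,10,3.5],[0,0,0,10,3.5],[0,0,0,10,3.5],[0,0,0,10,3.5],[0,0,0,10,3.5],[0,0,0,10,3.5],[0,0,0,10.4,3.5],[0,0,0,0,3.5],[0,0,0,0,3.5],[0,0,0,0,3.5]])

```text
t: 13.38
eef_pos: [0.6447, 0.1667, 0.0756]
tcp_rot: [180.0, -0.0, 6.6]
force: [-0.8, -0.2, -1.3]
width: 0.0377
grasp_force: 61.2
```

Run:
```python
from h import *
s=manip.state(); print(s['t'],s['eef_pos'],s['tcp_rot'],s['width'],s['grasp_force'],s['force'])
T=camT('wrist',s); p,d,T=snap('wrist'); W=cloud('wrist',d,T)
M=R.from_euler('xyz',s['tcp_rot'],degrees=True).as_matrix(); t=(W-s['eef_pos'])@M
hsv=cv2.cvtColor(p,cv2.COLOR_RGB2HSV).astype(int)
m=(np.abs(t[...,0])<.08)&(np.abs(t[...,1])<.07)&(t[...,2]<-.02)&(t[...,2]>-.06)
q=t[m&(np.abs(t[...,1])<.016)]; print(len(q),q.min(0).round(3),q.max(0).round(3),np.median(q,0).round(4))
A=np.c_[q[:,0],q[:,1],np.ones(len(q))]; print(np.linalg.lstsq(A,q[:,2],rcond=None)[0].round(4))
m=(np.hypot(W[...,0]-.646,W[...,1]-.166)<.1)&(W[...,2]>.003)&(W[...,2]<.02); rect(W,'wtray',m)
```

```text
13.375 [0.64470877 0.16671758 0.07562759] [ 1.79999210e+02 -8.87191390e-03  6.60903375e+00] 0.037656500503362694 61.24449849128723 [-0.82866518 -0.24941928 -1.32526038]
17917 [-0.045 -0.016 -0.042] [ 0.055  0.016 -0.022] [ 0.0138  0.0001 -0.0399]
[ 0.0105  0.0035 -0.0398]
wtray [708.1 172.4] [70.9 37.1] -85.7 z 0.0059 3986
```

Call:
apply_moves(commands=[[0.1,0,4,0,3.5],[0,0,3.5,0,3.5],[0,0,1.2,0,3.5],[0,0,0.5,0,3.5],[0,0,0,0,3.5],[0,0,0,0,3.5]])

```text
t: 14.18
eef_pos: [0.6464, 0.167, -0.0154]
tcp_rot: [-180.0, -0.1, 6.5]
force: [0.0, 0.1, -2.7]
width: 0.0378
grasp_force: 61.2
```

Call:
apply_moves(commands=[[0,0,0.2,0,3.5],[0,0,0,0,3.5],[0,0,0,0,5.8],[0,0,0,0,5.8],[0,0,-3,0,5.8],[0,0,-5,0,6],[-0.3,4.8,-2,0,6],[-0.3,4.8,0,0,6],[-0.3,4.8,0,0,6],[-0.3,4.8,0,0,6],[-0.3,4.8,0,0,6],[-0.3,4.8,0,0,6],[-0.3,4.7,0,0,6],[0,0,0,7,6],[0,0,0,7,6],[0,0,0,0,6],[0,0,0,0,6],[0,0,0,0,6]])

```text
t: 16.42
eef_pos: [0.6626, -0.1683, 0.0814]
tcp_rot: [180.0, 0.0, -7.4]
force: [-0.5, 0.2, -0.1]
width: 0.0599
grasp_force: 0.0
```

Run:
```python
from h import *
s=manip.state(); print(s['t'],s['eef_pos'],s['tcp_rot'],s['width'],s['force'])
p,d,T=snap('wrist','w5'); W=cloud('wrist',d,T);Z=W[...,2]
B=(np.abs(W[...,0]-.663)<.12)&(np.abs(W[...,1]+.17)<.07)
rect(W,'white',B&(Z>.017)&(Z<.03)); rect(W,'btray',B&(Z>.004)&(Z<.03))
p,d,T=snap('scene','s5'); W=cloud('scene',d,T);Z=W[...,2]
B=(np.hypot(W[...,0]-.646,W[...,1]-.166)<.09); rect(W,'grey',B&(Z>.014)&(Z<.035)); rect(W,'wtray',B&(Z>.004)&(Z<.035))
q=W[B&(Z>.014)&(Z<.035)]; print(np.linalg.lstsq(np.c_[q[:,:2]-q[:,:2].mean(0),np.ones(len(q))],q[:,2],rcond=None)[0].round(3))
```

```text
16.425 [ 0.66255406 -0.1682536   0.08136147] [ 1.79999508e+02  1.69623391e-03 -7.43117733e+00] 0.0598807578083975 [-0.45608284  0.17839327 -0.05512178]
white [ 663.7 -169. ] [109.5  40.1] -7.3 z 0.0219 9147
btray [ 659.8 -174.4] [161.7  70.3] -7.0 z 0.0212 15832
grey [645.4 165.1] [115.6  45.3] 5.9 z 0.0212 374
wtray [644.9 159.7] [161.8  72. ] 0.6 z 0.0155 706
[-0.003  0.029  0.021]
```

Call:
apply_moves(commands=[[0.1,0.05,4,0,6],[0,0,4,0,6],[0,0,1.5,0,6],[0,0,0.4,0,6],[0,0,0,0,6],[0,0,0,0,3.5],[0,0,0,0,3.5],[0,0,0,0,3.5],[0,0,0,0,3.5]], squeeze=60)

```text
t: 17.65
eef_pos: [0.6643, -0.1693, -0.0159]
tcp_rot: [180.0, -0.1, -7.5]
force: [-1.7, 1.2, 10.9]
width: 0.0374
grasp_force: 58.9
```

Call:
apply_moves(commands=[[0,0,-1.5,0,3.5],[0,0,-4,0,3.5],[0,0,-3.5,0,3.5],[-3.4,-4,0,0,3.5],[-3.4,-4,0,0,3.5],[-3.4,-4,0,0,3.5],[-3.4,-4,0,0,3.5],[-3.4,-4,0,0,3.5],[-3.4,-3.8,0,0,3.5],[0,0,0,-10.5,3.5],[0,0,0,-10.5,3.5],[0,0,0,-10.5,3.5],[0,0,0,-10.5,3.5],[0,0,0,-10.5,3.5],[0,0,0,-10.5,3.5],[0,0,0,-10.5,3.5],[0,0,0,-10.5,3.5],[0,0,0,-10.5,3.5],[0,0,0,-10,3.5]])

```text
t: 20.02
eef_pos: [0.4929, 0.0937, 0.0734]
tcp_rot: [179.9, 0.0, 97.3]
force: [-0.1, -0.4, -2.3]
width: 0.0371
grasp_force: 60.8
```

Call:
apply_moves(commands=[[0,0,0,0,3.5],[0,0,0,0,3.5],[0,0,0,0,3.5]])

```text
t: 20.4
eef_pos: [0.4925, 0.0937, 0.0726]
tcp_rot: [180.0, 0.0, 96.8]
force: [-0.2, 0.3, -1.2]
width: 0.0373
grasp_force: 60.8
```

Run:
```python
from h import *
s=manip.state(); print(s['t'],s['eef_pos'],s['tcp_rot'],s['width'],s['grasp_force'],s['force'])
p,d,T=snap('wrist','w6'); W=cloud('wrist',d,T)
M=R.from_euler('xyz',s['tcp_rot'],degrees=True).as_matrix(); t=(W-s['eef_pos'])@M
q=t[(np.abs(t[...,0])<.08)&(np.abs(t[...,1])<.016)&(t[...,2]<-.02)&(t[...,2]>-.06)]; print(len(q),q.min(0).round(3),q.max(0).round(3),np.median(q,0).round(4))
print(np.linalg.lstsq(np.c_[q[:,:2],np.ones(len(q))],q[:,2],rcond=None)[0].round(4))
```

```text
20.4 [0.49252057 0.09369341 0.07256523] [1.79986873e+02 1.65256061e-04 9.68184029e+01] 0.037329754107903554 60.796215534210205 [-0.222711    0.27806212 -1.2494672 ]
17441 [-0.047 -0.016 -0.04 ] [ 0.054  0.016 -0.02 ] [ 0.0114  0.0001 -0.0376]
[ 0.008   0.0029 -0.0375]
```

Call:
apply_moves(commands=[[0,0,3,0,3.5],[0,0,3,0,3.5],[0,0,1.1,0,3.5],[0,0,0.2,0,3.5],[0,0,0,0,3.5],[0,0,0,0,3.5]])

```text
t: 21.2
eef_pos: [0.4931, 0.0937, 0.0001]
tcp_rot: [179.9, 0.0, 97.0]
force: [0.5, 0.3, -1.6]
width: 0.0372
grasp_force: 60.8
```

Call:
apply_moves(commands=[[0,0,0.1,0,3.5],[0,0,0,0,5.8],[0,0,0,0,5.8],[0,0,-3,0,5.8],[0,0,-5,0,6],[-3,4.1,0,0,6],[-3,4.1,0,0,6],[-3.1,4.1,0,0,6],[-3.1,4.1,0,0,6],[0,0,0,10.4,6],[0,0,0,10.4,6],[0,0,0,10.4,6],[0,0,0,10.4,6],[0,0,0,10.4,6],[0,0,0,10.4,6],[0,0,0,10.4,6],[0,0,0,10.4,6],[0,0,0,10.4,6],[0,0,0,10.4,6]])

```text
t: 23.58
eef_pos: [0.6698, -0.0076, 0.0782]
tcp_rot: [180.0, 0.0, -7.4]
force: [0.0, -0.9, -0.0]
width: 0.0598
grasp_force: 0.0
```

Call:
apply_moves(commands=[[0,0,0,0,6],[0,0,0,0,6],[0,0,0,0,6]])

```text
t: 23.95
eef_pos: [0.67, -0.0076, 0.0784]
tcp_rot: [180.0, 0.0, -6.9]
force: [0.6, 0.6, 0.1]
width: 0.06
grasp_force: 0.0
```

```bash
cat > m7.py <<'E'
from h import *
s=manip.state(); print(s['t'],s['eef_pos'],s['tcp_rot'],s['width'],s['force'])
p,d,T=snap('wrist','w7'); W=cloud('wrist',d,T);Z=W[...,2]
B=(np.abs(W[...,0]-.67)<.12)&(np.abs(W[...,1]+.01)<.07)
rect(W,'brown',B&(Z>.017)&(Z<.03)); rect(W,'gtray',B&(Z>.004)&(Z<.03))
p,d,T=snap('scene','s7'); W=cloud('scene',d,T);Z=W[...,2]
B=(np.hypot(W[...,0]-.493,W[...,1]-.093)<.09); m=B&(Z>.03)&(Z<.05)&(p.min(-1)>110); rect(W,'white',m)
q=W[m]; print(np.linalg.lstsq(np.c_[q[:,:2]-q[:,:2].mean(0),np.ones(len(q))],q[:,2],rcond=None)[0].round(3))
cv2.imwrite('pics/c7.png',cv2.resize(p[130:290,220:470,::-1],None,fx=3.2,fy=3.2,interpolation=cv2.INTER_CUBIC))
E
python3 m7.py
```

```text
23.95 [ 0.66999668 -0.00758553  0.07836895] [ 1.79998677e+02  2.21539793e-03 -6.89361789e+00] 0.05998687845271009 [0.63288136 0.56488176 0.14525744]
brown [672.   -8.4] [109.6  40.1] -7.4 z 0.0218 9362
gtray [669.1 -12. ] [160.7  70.3] -6.5 z 0.0209 16563
white [492.5  91.1] [111.7  43.8] -82.0 z 0.0366 454
[0.03  0.006 0.036]
```

View pics/c7.png

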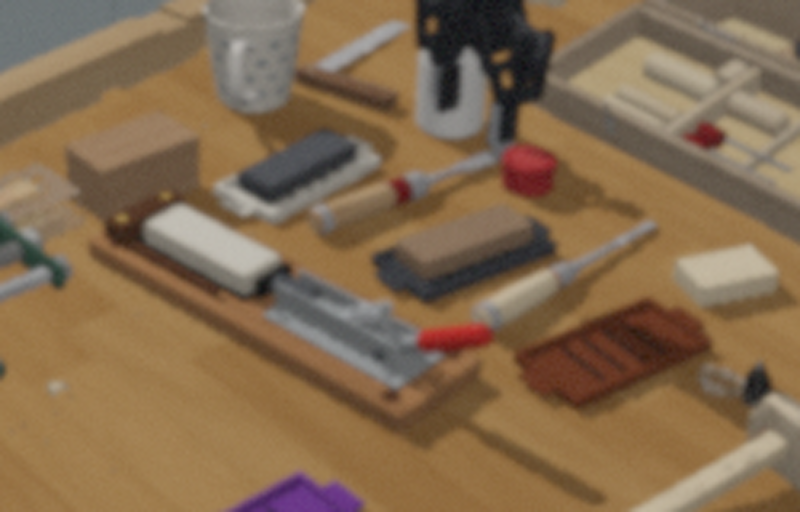

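The picture shows the white stone flat in the holder at (210,245), the grey stone in the white tray at (300,165), the brown stone at (470,235), the open handle at (455,335) and the empty brown tray at (615,350). All is as planned.

Run:
```python
from h import *
for n in('wrist','scene'):
    z=np.load(f'/tmp/{n}.npz'); W=cloud(n,z['d'],z['T']); Z=W[...,2]
    B=(np.abs(W[...,0]-.66)<.095)&(np.abs(W[...,1]+.173)<.06)
    hsv=cv2.cvtColor(z['p'],cv2.COLOR_RGB2HSV).astype(int); m=B&(hsv[...,1]>90)&((hsv[...,0]<9)|(hsv[...,0]>170))&(Z>.001)&(Z<.02)
    rect(W,n+' btray',m)
```

```text
wrist btray [ 670.3 -162.1] [19.2  1.3] 81.6 z 0.0039 33
scene btray [ 665.2 -176.6] [111.8  67.7] -7.0 z 0.0031 292
```

Call:
apply_moves(commands=[[0.2,0.05,4,0.5,6],[0,0,4,0,6],[0,0,1.3,0,6],[0,0,0.2,0,6],[0,0,0,0,6],[0,0,0,0,3.5],[0,0,0,0,3.5],[0,0,0,0,3.5],[0,0,0,0,3.5]], squeeze=60)

```text
t: 25.18
eef_pos: [0.6728, -0.0084, -0.0149]
tcp_rot: [-180.0, -0.1, -7.5]
force: [-2.8, -0.2, 12.1]
width: 0.0372
grasp_force: 58.6
```

Call:
apply_moves(commands=[[0,0,-1.5,0,3.5],[0,0,-4,0,3.5],[0,0,-2.5,0,3.5],[0.3,5,0,0,3.5],[0.3,5.5,0,0,3.5],[0.3,4,0,0,3.5],[0,2.1,0,0,3.5],[0,0,0,0,3.5],[0,0,0,0,3.5],[0,0,0,0,3.5]])

```text
t: 26.42
eef_pos: [0.6592, -0.1727, 0.0635]
tcp_rot: [-180.0, 0.0, -7.5]
force: [-0.1, 0.1, -2.4]
width: 0.0369
grasp_force: 60.7
```

Run:
```python
from h import *
s=manip.state(); print(s['t'],s['eef_pos'],s['tcp_rot'],s['grasp_force'])
p,d,T=snap('wrist','w8'); W=cloud('wrist',d,T);Z=W[...,2]
M=R.from_euler('xyz',s['tcp_rot'],degrees=True).as_matrix(); t=(W-s['eef_pos'])@M
q=t[(np.abs(t[...,0])<.08)&(np.abs(t[...,1])<.016)&(t[...,2]<-.02)&(t[...,2]>-.06)]; print(q.max(0).round(3),np.linalg.lstsq(np.c_[q[:,:2],np.ones(len(q))],q[:,2],rcond=None)[0].round(4))
# tray +x end (tab) visible beyond stone
m=(np.abs(t[...,0]-.06)<.05)&(np.abs(t[...,1])<.06)&(Z>.004)&(Z<.015); q=t[m]
for y in range(-40,45,8):
    k=q[np.abs(q[:,1]-y/1000)<.004]; print(y,len(k),(k[:,0].max()*1000).round(1) if len(k) else '')
print('y ext',np.percentile(q[:,1],[.5,99.5]).round(4))
```

```text
26.425 [ 0.65921357 -0.17272938  0.06349214] [-1.79989520e+02  7.44157400e-03 -7.46281471e+00] 60.70453405380249
[ 0.054  0.016 -0.022] [ 0.0087  0.0017 -0.0364]
-40 32 109.3
-32 431 107.7
-24 269 105.8
-16 332 103.8
-8 525 109.4
0 468 81.4
8 474 82.0
16 361 82.1
24 207 69.5
32 655 68.9
40 27 59.8
y ext [-0.0435  0.0583]
```

Call:
apply_moves(commands=[[0.1,0.2,3,0,3.5],[0,0,3.5,0,3.5],[0,0,1.1,0,3.5],[0,0,0.2,0,3.5],[0,0,0,0,3.5],[0,0,0,0,3.5]])

```text
t: 27.22
eef_pos: [0.6604, -0.1762, -0.0138]
tcp_rot: [180.0, -0.1, -7.5]
force: [-0.9, 0.7, -2.3]
width: 0.0367
grasp_force: 60.8
```

Call:
apply_moves(commands=[[0,0,0.1,0,3.5],[0,0,0,0,5.8],[0,0,0,0,5.8],[0,0,-3,0,5.8],[0,0,-5,0,6],[-0.9,-4.8,0,0,6],[-0.8,-4.8,0,0,6],[-0.8,-4.8,0,0,6],[-0.9,-4.8,0,0,6],[-0.8,-4.8,0,0,6],[-0.9,-4.8,0,0,6],[-0.8,-5,0,0,6],[0,0,0,-7,6],[0,0,0,-7,6],[0,0,0,0,6],[0,0,0,0,6],[0,0,0,0,6]])

```text
t: 29.35
eef_pos: [0.6457, 0.1665, 0.0644]
tcp_rot: [-180.0, 0.0, 6.3]
force: [1.4, -0.5, 0.0]
width: 0.0598
grasp_force: 0.0
```

Run:
```python
from h import *
s=manip.state(); print(s['t'],s['eef_pos'],s['tcp_rot'])
p,d,T=snap('wrist','w9'); W=cloud('wrist',d,T);Z=W[...,2]
B=(np.hypot(W[...,0]-.646,W[...,1]-.166)<.075)
rect(W,'grey',B&(Z>.017)&(Z<.03))
p,d,T=snap('scene','s9'); W=cloud('scene',d,T);Z=W[...,2]
def fit(n,c,zr,cond=True):
    m=(np.hypot(W[...,0]-c[0],W[...,1]-c[1])<.085)&(Z>zr[0])&(Z<zr[1])&cond; rect(W,n,m); q=W[m]; print(np.linalg.lstsq(np.c_[q[:,:2]-q[:,:2].mean(0),np.ones(len(q))],q[:,2],rcond=None)[0].round(3))
fit('brown',(.66,-.174),(.014,.035)); fit('btray',(.66,-.174),(.003,.035))
hsv=cv2.cvtColor(p,cv2.COLOR_RGB2HSV).astype(int)
m=(np.hypot(W[...,0]-.67,W[...,1]+.012)<.1)&(hsv[...,2]<75)&(Z>.001)&(Z<.02); rect(W,'gtray',m)
```

```text
29.35 [0.64572342 0.16648495 0.06439156] [-1.79998933e+02  9.20416788e-05  6.34779122e+00]
grey [646.2 166.7] [110.2  40.2] 6.4 z 0.0219 10490
brown [ 655.7 -176.5] [112.5  44.3] -7.4 z 0.0203 566
[ 0.007 -0.019  0.02 ]
btray [ 657.9 -174.1] [165.1  73.2] -7.0 z 0.0147 1114
[0.026 0.025 0.014]
gtray [664.5 -13. ] [156.   71.5] -5.9 z 0.0041 848
```

Call:
apply_moves(commands=[[0,0,3,0,6],[0,0,3.5,0,6],[0,0,1.4,0,6],[0,0,0.2,0,6],[0,0,0,0,6],[0,0,0,0,3.5],[0,0,0,0,3.5],[0,0,0,0,3.5],[0,0,0,0,3.5]], squeeze=60)

```text
t: 30.58
eef_pos: [0.6464, 0.1668, -0.015]
tcp_rot: [-180.0, -0.1, 6.5]
force: [-2.2, -1.6, 11.5]
width: 0.0372
grasp_force: 58.7
```

Call:
apply_moves(commands=[[0,0,-1.5,0,3.5],[0,0,-4,0,3.5],[0,0,-2.5,0,3.5],[0.1,5,0,0,3.5],[0.1,5.5,0,0,3.5],[0,5,0,0,3.5],[0,2.6,0,0,3.5],[0,0,0,7,3.5],[0,0,0,6.6,3.5],[0,0,0,0,3.5],[0,0,0,0,3.5],[0,0,0,0,3.5]])

```text
t: 32.08
eef_pos: [0.6681, -0.0129, 0.0636]
tcp_rot: [180.0, -0.0, -7.0]
force: [0.4, 0.5, -1.2]
width: 0.0368
grasp_force: 60.5
```

Run:
```python
from h import *
s=manip.state(); print(s['t'],s['eef_pos'],s['tcp_rot'],s['grasp_force'])
p,d,T=snap('wrist','w10'); W=cloud('wrist',d,T);Z=W[...,2]
M=R.from_euler('xyz',s['tcp_rot'],degrees=True).as_matrix(); t=(W-s['eef_pos'])@M
q=t[(np.abs(t[...,0])<.08)&(np.abs(t[...,1])<.016)&(t[...,2]<-.02)&(t[...,2]>-.06)]; print(q.max(0).round(3),np.linalg.lstsq(np.c_[q[:,:2],np.ones(len(q))],q[:,2],rcond=None)[0].round(4))
m=(np.abs(t[...,0]-.06)<.05)&(np.abs(t[...,1])<.06)&(Z>.004)&(Z<.015); q=t[m]
for y in range(-44,45,4):
    k=q[np.abs(q[:,1]-y/1000)<.002]; print(y,len(k),(k[:,0].max()*1000).round(1) if len(k) else '',end='; ')
```

```text
32.075 [ 0.66806772 -0.01286571  0.06362825] [ 1.79999123e+02 -1.10842787e-02 -7.04220080e+00] 60.540010929107666
[ 0.055  0.016 -0.02 ] [ 0.011  -0.0013 -0.0368]
-44 33 109.9; -40 0 ; -36 304 68.3; -32 310 68.3; -28 106 68.9; -24 115 68.9; -20 105 68.9; -16 190 81.4; -12 254 81.5; -8 236 81.5; -4 248 81.5; 0 222 81.5; 4 253 81.5; 8 228 81.4; 12 213 81.5; 16 96 68.9; 20 102 68.9; 24 100 68.9; 28 154 68.9; 32 224 68.3; 36 0 ; 40 0 ; 44 0 ;
```

Call:
apply_moves(commands=[[0.1,-0.15,3,0,3.5],[0,0,3.5,0,3.5],[0,0,1.1,0,3.5],[0,0,0.2,0,3.5],[0,0,0,0,3.5],[0,0,0,0,3.5]])

```text
t: 32.88
eef_pos: [0.6698, -0.0117, -0.0137]
tcp_rot: [-180.0, -0.1, -7.1]
force: [-0.4, 0.6, -1.0]
width: 0.0371
grasp_force: 60.6
```

Call:
apply_moves(commands=[[0,0,0.1,0,3.5],[0,0,0,0,5.8],[0,0,0,0,5.8],[0,0,-3,0,5.8],[0,0,-5.5,0,5.8],[-3.2,4,0,0,5],[-3.2,4,0,0,5],[-3.2,4.1,0,0,5],[-3.2,4.1,0,0,5],[0,0,0,-10.4,5],[0,0,0,-10.4,5],[0,0,0,-10.4,5],[0,0,0,-10.4,5],[0,0,0,-10.4,5],[0,0,0,-10.4,5],[0,0,0,-10.4,5],[0,0,0,-10.4,5],[0,0,0,-10.4,5],[0,0,0,-10.4,5]])

```text
t: 35.25
eef_pos: [0.5221, -0.1565, 0.0695]
tcp_rot: [180.0, 0.0, 97.2]
force: [-0.8, -0.2, -0.4]
width: 0.0501
grasp_force: 0.0
```

Call:
apply_moves(commands=[[0,0,0,0,5],[0,0,0,0,5],[0,0,0,0,5]])

```text
t: 35.62
eef_pos: [0.5221, -0.1564, 0.0694]
tcp_rot: [180.0, 0.0, 96.7]
force: [0.7, -0.6, 0.1]
width: 0.0498
grasp_force: 0.0
```

Run:
```python
from h import *
s=manip.state(); print(s['t'],s['eef_pos'],s['tcp_rot'])
p,d,T=snap('wrist','w11'); W=cloud('wrist',d,T);Z=W[...,2]
hsv=cv2.cvtColor(p,cv2.COLOR_RGB2HSV).astype(int); red=(hsv[...,1]>170)&((hsv[...,0]<6)|(hsv[...,0]>172))&(np.hypot(W[...,0]-.522,W[...,1]+.15)<.07)
q=W[red]; print(len(q),q.min(0).round(3),q.max(0).round(3))
for y in np.arange(-.19,-.1,.01):
    k=q[np.abs(q[:,1]-y)<.003]; print(y.round(3),len(k),np.round([k[:,0].min(),k[:,0].max(),k[:,2].max()],4) if len(k) else '')
p,d,T=snap('scene','s11'); W=cloud('scene',d,T);Z=W[...,2]
def fit(n,c,zr,cond=True):
    m=(np.hypot(W[...,0]-c[0],W[...,1]-c[1])<.085)&(Z>zr[0])&(Z<zr[1])&cond; rect(W,n,m); q=W[m]; print(np.linalg.lstsq(np.c_[q[:,:2]-q[:,:2].mean(0),np.ones(len(q))],q[:,2],rcond=None)[0].round(3))
fit('brown',(.66,-.174),(.014,.035)); fit('grey',(.67,-.012),(.014,.035))
```

```text
35.625 [ 0.52208488 -0.15642032  0.06941619] [1.79996553e+02 1.09408012e-03 9.67117328e+01]
3388 [ 0.511 -0.169  0.047] [ 0.531 -0.112  0.083]
-0.19 0 
-0.18 0 
-0.17 27 [0.5186 0.5277 0.0809]
-0.16 380 [0.5154 0.5308 0.083 ]
-0.15 389 [0.5146 0.5296 0.0792]
-0.14 398 [0.5133 0.5291 0.0727]
-0.13 387 [0.5119 0.5281 0.0662]
-0.12 367 [0.5108 0.527  0.061 ]
-0.11 35 [0.5156 0.5238 0.0533]
brown [ 656.5 -176. ] [113.1  44.7] -7.7 z 0.0206 558
[ 0.002 -0.02   0.02 ]
grey [669.6 -88.8] [72.5 14.9] -1.0 z 0.0173 76
[0.007 0.03  0.019]
```

Call:
apply_moves(commands=[[0,0,3,0,5],[0,0,2.5,0,5],[0,0,0.7,0,5],[0,0,0,0,5],[0,0,0,0,1.2],[0,0,0,0,1.2],[0,0,0,0,1.2],[0,0,0,0,1.2],[0,0,0,0,1.2]], squeeze=35)

```text
t: 36.85
eef_pos: [0.5225, -0.1569, 0.0077]
tcp_rot: [180.0, 0.0, 96.9]
force: [-0.9, -5.5, 3.9]
width: 0.0163
grasp_force: 34.2
```

Call:
apply_moves(commands=[[0.3,0,-0.6,0,1.2],[0.4,0,-0.65,0,1.2],[0.45,0,-0.6,0,1.2],[0.5,0,-0.55,0,1.2],[0.55,0,-0.5,0,1.2],[0.6,0,-0.4,0,1.2],[0,0,0,0,1.2]])

```text
t: 37.72
eef_pos: [0.5189, -0.1284, 0.0408]
tcp_rot: [180.0, 0.0, 96.9]
force: [3.2, -1.4, -0.9]
width: 0.0163
grasp_force: 35.4
```

Call:
apply_moves(commands=[[0.65,0,-0.35,0,1.2],[0.7,0,-0.3,0,1.2],[0.7,0,-0.2,0,1.2],[0.75,0,-0.15,0,1.2],[0.75,0,-0.05,0,1.2],[0.75,0,0,0,1.2],[0.75,0,0.05,0,1.2],[0,0,0,0,1.2],[0,0,0,0,1.2]])

```text
t: 38.85
eef_pos: [0.513, -0.0787, 0.0506]
tcp_rot: [180.0, 0.0, 96.9]
force: [3.7, -1.0, 1.0]
width: 0.0159
grasp_force: 35.9
```

Call:
apply_moves(commands=[[0.3,0,0.05,0,1.2],[0,0,0,0,1.2]])

```text
t: 39.1
eef_pos: [0.5126, -0.0756, 0.05]
tcp_rot: [180.0, 0.0, 96.9]
force: [4.4, -3.1, 2.4]
width: 0.0156
grasp_force: 36.4
```

Call:
apply_moves(commands=[[0,0,0,0,4],[0,0,0,0,5],[0,0,0,0,5],[0,0,-4,0,5],[0,0,-6,0,5],[-2,-1,-6,0,5],[-5,0,-4,0,5],[-5,0,0,0,5],[0,0,0,0,5],[0,0,0,0,5],[0,0,0,0,5]])

```text
t: 40.48
eef_pos: [0.5165, -0.1931, 0.2472]
tcp_rot: [-180.0, -0.0, 96.9]
force: [-0.4, 1.0, 0.5]
width: 0.0501
grasp_force: 0.0
```

Run:
```python
from h import *
s=manip.state(); print(s['t'],s['eef_pos'],s['tcp_rot'],s['force'])
p,d,T=snap('wrist','w12'); W=cloud('wrist',d,T);Z=W[...,2]; hsv=cv2.cvtColor(p,cv2.COLOR_RGB2HSV).astype(int)
def fit(n,c,zr,cond=True,r=.075):
    m=(np.hypot(W[...,0]-c[0],W[...,1]-c[1])<r)&(Z>zr[0])&(Z<zr[1])&cond
    if m.sum()<20: print(n,m.sum());return
    rect(W,n,m); q=W[m]; print(np.linalg.lstsq(np.c_[q[:,:2]-q[:,:2].mean(0),np.ones(len(q))],q[:,2],rcond=None)[0].round(3))
fit('white',(.492,.1),(.03,.05),(p.min(-1)>110)); fit('brown',(.66,-.175),(.015,.035)); fit('grey',(.67,-.012),(.015,.035))
fit('btray',(.66,-.175),(.004,.035),r=.085); fit('gtray',(.67,-.012),(.004,.035),r=.085)
red=(hsv[...,1]>150)&((hsv[...,0]<6)|(hsv[...,0]>172))&(np.hypot(W[...,0]-.513,W[...,1]+.09)<.09)&(Z>.1)
print('handle top',W[red].mean(0).round(4),Z[red].max())
cv2.imwrite('pics/w12.png',p[:,:,::-1])
```

```text
40.475 [ 0.51649676 -0.19314572  0.24722676] [-1.79962547e+02 -3.46111972e-02  9.69120460e+01] [-0.42621949  1.00310616  0.49074322]
white 0
brown [ 658.5 -175.1] [111.   40.4] -7.3 z 0.0214 3391
[ 0.001 -0.001  0.021]
grey [670.4 -24.7] [115.5  38.3] 7.4 z 0.0219 2972
[0.002 0.059 0.021]
btray [ 659.9 -173.7] [161.4  69.9] -7.4 z 0.0204 5979
[-0.003  0.001  0.015]
gtray [672.1 -31.4] [163.3  58.9] 7.8 z 0.0206 5234
[-0.009  0.034  0.016]
handle top [ 0.5135 -0.079   0.1172] 0.12376774056424211
```

View pics/w12.png

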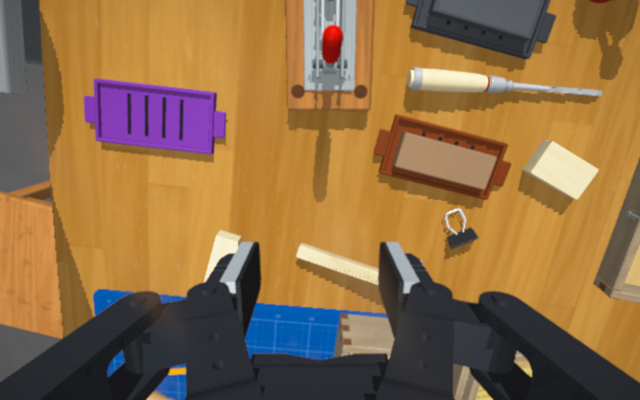

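The brown stone at (448,157) is flat in the brown tray, and the handle at (332,40) is back upright. The grey tray and the holder are cut off at the top, so I move forward for one more view.

Call:
apply_moves(commands=[[4,0.5,-1,0,5],[5,0.5,0,0,5],[5,0.5,0,0,5],[5,0.5,0,0,5],[0,0,0,0,5],[0,0,0,0,5],[0,0,0,0,5]])

```text
t: 41.4
eef_pos: [0.5139, -0.0038, 0.2574]
tcp_rot: [-180.0, 0.0, 96.8]
force: [0.0, -0.0, -0.4]
width: 0.0501
grasp_force: 0.0
```

Run:
```python
from h import *
s=manip.state(); print(s['t'],s['eef_pos'],s['tcp_rot'],s['force'])
p,d,T=snap('wrist','w13'); W=cloud('wrist',d,T);Z=W[...,2]; hsv=cv2.cvtColor(p,cv2.COLOR_RGB2HSV).astype(int)
def fit(n,c,zr,cond=True,r=.075):
    m=(np.hypot(W[...,0]-c[0],W[...,1]-c[1])<r)&(Z>zr[0])&(Z<zr[1])&cond
    if m.sum()<20: print(n,m.sum());return
    rect(W,n,m); q=W[m]; print(np.linalg.lstsq(np.c_[q[:,:2]-q[:,:2].mean(0),np.ones(len(q))],q[:,2],rcond=None)[0].round(3))
fit('white',(.492,.1),(.03,.05),(p.min(-1)>110)); fit('grey',(.67,-.012),(.015,.035)); fit('gtray',(.67,-.012),(.004,.035),r=.085)
red=(hsv[...,1]>150)&((hsv[...,0]<6)|(hsv[...,0]>172))&(np.hypot(W[...,0]-.513,W[...,1]+.09)<.06)&(Z>.113)
print('handle top',W[red].mean(0).round(4),Z[red].max())
```

```text
41.4 [ 0.51394467 -0.00384517  0.25743255] [-1.79992775e+02  6.70985338e-03  9.68139216e+01] [ 0.02191955 -0.02234886 -0.43839285]
white [493.  103.4] [111.4  40. ] -83.0 z 0.037 4324
[0.001 0.004 0.037]
grey [668.7 -10.6] [111.4  40.3] -7.0 z 0.0215 3146
[0.006 0.04  0.021]
gtray [668.8 -10.8] [161.1  70.4] -6.4 z 0.0206 5384
[ 0.003 -0.009  0.015]
handle top [ 0.5136 -0.0737  0.1191] 0.12271919725656816
```

View pics/w13.png

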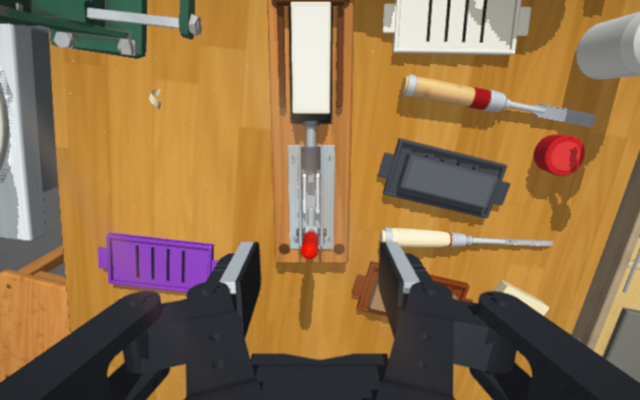

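The white stone at (311,60) is home, with the nose against it, and the handle at (310,245) is shut as at the start. The grey stone at (447,178) is centred in its tray. I check the grey stone's tilt once more before handing in.

Run:
```python
from h import *
z=np.load('/tmp/wrist.npz'); W=cloud('wrist',z['d'],z['T'])
a=np.radians(-7); r=(W[...,:2]-[.6687,-.0106])@np.array([[np.cos(a),-np.sin(a)],[np.sin(a),np.cos(a)]])
m=(np.abs(r[...,0])<.05)&(np.abs(r[...,1])<.016)&np.isfinite(W[...,2]); q=np.c_[r[m],W[m][:,2]]
print(len(q),np.linalg.lstsq(np.c_[q[:,:2],np.ones(len(q))],q[:,2],rcond=None)[0].round(4),np.percentile(q[:,2],[1,50,99]).round(4))
```

```text
2254 [-0.0004  0.0004  0.0216] [0.0197 0.0216 0.0235]
```

The grey stone is flat, so I hand the job in.

```bash
python3 -c "
from workcell import manip
print(manip.finish_job())"
```

```text
the job is handed in; nothing more can be done
None
```

I handed the job in at about 41 s: the white stone is clamped home against the end stop, the grey and brown stones lie flat in their own trays, and the white tray is empty. The judge gave no result back, so this rests on my last camera measurements.

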